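Square up the leaning post

TASK

One of the two post stands has had its post knocked out of plumb, so that it leans over its base plate. Take the standing square by its blade, first set its foot flat on that stand's plate clear of the post, then slide it in line with the post into the corner and press until the foot is flat on the plate and the heel face lies flush along the post, which stands upright again. Move the post with the square only, leave the other stand and the other things alone, and finish while still gripping the square and holding it pressed into the corner.

Things in the scene. Friction and masses are not known exactly. Their poses are not given: they have to be found in the camera images.
- plate_a: base plate of post stand A (the stands are identical and may be on either side of the bench): dark steel, 96 x 176 x 15 mm, fixed, its top face 15 mm above the bench. Origin at the centre of its underside; z up, y along its length towards the end that carries the post. The part at negative y is free.
- post_top_a (a point): middle of the flat top of the upright aluminium post of stand A: 40 mm (x) by 36 mm (y), its top 145 mm above the bench and a 9 mm radius, 6 mm high stub on it. It is hinged on the plate between two cheeks (up to 39 mm above the bench, 68 mm wide over all, not standing out beyond the post's -y face). The hinge pin lies 64 mm from the plate's origin along the plate's +y, 27 mm above the bench, 118 mm below this point; the point's z runs up along the post.
- lean_a (a joint): lean of post A, rad: 0 is plumb, positive is leaning towards the plate's -y, over the free part of the plate. A leaning post starts at 0.12 to 0.18. The hinge is stiff (about 0.25 N m of friction), the post stays where it is left and can also be pushed past plumb.
- corner_a (a point): inside corner of stand A: point on the plate's top face, in the middle of the post's width, where the post's -y face meets the plate when the post is plumb. Axes as the plate's.
- plate_b: base plate of post stand B (the stands are identical and may be on either side of the bench): dark steel, 96 x 176 x 15 mm, fixed, its top face 15 mm above the bench. Origin at the centre of its underside; z up, y along its length towards the end that carries the post. The part at negative y is free.
- post_top_b (a point): middle of the flat top of the upright aluminium post of stand B: 40 mm (x) by 36 mm (y), its top 145 mm above the bench and a 9 mm radius, 6 mm high stub on it. It is hinged on the plate between two cheeks (up to 39 mm above the bench, 68 mm wide over all, not standing out beyond the post's -y face). The hinge pin lies 64 mm from the plate's origin along the plate's +y, 27 mm above the bench, 118 mm below this point; the point's z runs up along the post.
- lean_b (a joint): lean of post B, rad: 0 is plumb, positive is leaning towards the plate's -y, over the free part of the plate. A leaning post starts at 0.12 to 0.18. The hinge is stiff (about 0.25 N m of friction), the post stays where it is left and can also be pushed past plumb.
- corner_b (a point): inside corner of stand B: point on the plate's top face, in the middle of the post's width, where the post's -y face meets the plate when the post is plumb. Axes as the plate's.
- square: standing steel square, L-shaped, 0.45 kg nominal, standing upright on its foot: foot 36 (x) x 88 (y) x 14 mm (z), and an upright blade 12 mm thick (x), 44 mm deep (y), reaching to 150 mm above the underside, from y = 0 to y = +44 mm. The +y end faces of foot and blade lie in one plane, the heel face, which goes against a post; the underside goes on the plate. Origin at the centre of the foot's underside, z up. Pinch the blade across its 12 mm near its top.
- heel (a point): lowest middle point of the square's heel face: 44 mm from the square's origin along its +y, at the underside. Axes as the square's.
- jar: small amber glass jar, 48 mm across, 75 mm high, a bystander; origin at the centre of its underside
- dish: white ceramic dish, 72 mm across, 30 mm high, a bystander; origin at the centre of its underside
- driver: screwdriver lying on the bench beyond the stands, a bystander; origin in it
There are look-alikes about, which are no part of the job. What is shaped like the plate_a but blue or pink is not meant.

How it is judged:
By the outcome, as a careful person would: the job done as asked, in the order asked, and still so for the second after the job is handed in, while the arm keeps its last pose, push and grip.
It also fails if it takes over 45 s, if anything falls off the work surface, if the arm or the gripper's body presses on something with over 40 N, if the wrist force passes 120 N, or if a joint passes its speed limit or range.

ROBOT

A 6-joint arm with a two-finger parallel gripper is mounted at the origin on the work surface. World frame = base frame: x ahead of the robot, y to its left, z up, the work surface at z = 0. Lengths are in mm, angles in degrees, forces in N, time in s.
With the tool pointing down it reaches from about 300 to 850 mm from the base axis. Payload 4.2 kg.
Tool frame: the origin (TCP) lies midway between the tips of the shut fingers; the grasp point (between the pads) lies 19 mm behind it; z points along the fingers, y is the direction in which the jaws open and shut (so a half turn about z gives the same grasp; the last joint's range is limited). The gripper opens to 91 mm and grips with 3 to 60 N. Pads are 32 mm wide; open, the fingers measure 118 mm over their backs; the gripper's body (76 mm by 178 mm) begins 60 mm behind the grasp point.
Start: joints at [-68.755, 18.312, 89.639, -0, 72.044, -1.146], TCP at [219.038, -531.663, 213.976] pointing down, gripper open.
Joint ranges: [-177.97, 177.97], [-48.28, 115.42], [12.27, 149.76], [-77.06, 257.06], [2.81, 150.46], [-146.56, 146.56]. Speed limits (degrees/s): [147.25, 147.25, 180, 180, 180, 180].

INTERFACE

Orientations are given as [roll, pitch, yaw] about the fixed x, y, z axes, in that order (R = Rz(yaw) Ry(pitch) Rx(roll)).
In Python, from workcell import env gives the robot as it stands.
- The arm moves only by the shell command python3 -m jog 'ROWS' [FORCE]. ROWS is JSON, a list of rows, each an object of numbers: "dx", "dy", "dz": the shift along the world's x, y, z in m; "wx", "wy", "wz": the turn, a rotation vector about the world's x, y, z in rad; "grip": the gripper's target within -1 to 1 (shut at 1, half-way at 0, fully open at -1). In form: [{"dx": .., "dy": .., "dz": .., "wx": .., "wy": .., "wz": .., "grip": ..}, ...]. A call has 1 to 10 rows; each row shifts and turns the commanded pose from where the row before left it; what a row does not reach is not made up. A row lasts 1/10 s, in which the tool goes at most 50 mm and 8.59 degrees, less where a joint would pass 70% of its speed; a pose out of reach is approached as far as the arm can. A call with a gripper value outside its range is refused whole. The fingers move at their own pace and stop on an object; FORCE is the grip in N (left out, the last holds). Time passes only in rows, so rows that do not move let the fingers close. It gives the time, the measured TCP pose, the force and the opening at its end, in the units of the state.
- env.state(): the state, without advancing time (a new reading comes with each control period).
- env.grab_frame(name): name is "scene" or "top"; returns the picture (384x512x3 uint8, red, green, blue); there is no depth.
- env.get_calibration(name): a dict with "fx", "fy", "cx", "cy" (pixels), "R" (3x3) and "t" (3): a world point X has camera coordinates R X + t. Camera axes: x right, y down, z forward; pixel columns grow to the right and rows downward; lengths in mm; the calibration is good to about 2 mm. A picture is of the moment at which its call begins. get_calibration takes no time and is no camera call.
- env.job_done(): hands the job in, once; it reports no verdict.
The state is a dict: "time_s": time; "qpos": joint angles; "qvel": joint speeds; "effort": joint torques, N m; "ee_pos": TCP position; "ee_rot": TCP orientation; "force": force on the tool from outside, world axes, zero at the start; "torque": the same for the moment, N m; "gripper_width": finger opening in mm.
Only numpy, scipy, OpenCV 4.12 (cv2) and the standard library are available. Lean on these libraries where they do the work, as an engineer would, in place of code of your own. Each camera call takes 0.05 s, during which the arm holds its last target. There are 200 camera calls.

## Working session

There is one attempt and no reset: what is moved stays moved. The work goes in short steps, Python scripts to look and compute and a shell command to move; the robot and the scene stay as the last step left them, time stands still between calls to the robot, and variables do not carry over. Pictures are saved under pics/ and viewed, about 8 in all and at most 12, crops included, and the job is handed in when it is done.

```bash
mkdir -p pics; ls
python3 - <<'E'
from workcell import env
import cv2,json
for n in("scene","top"):
    im=env.grab_frame(n);cv2.imwrite(f"pics/{n}0.png",im[:,:,::-1])
    c=env.get_calibration(n);print(n,c)
print(env.state())
E
```

```text
pics
scene {'fx': 406.4176961285464, 'fy': 406.4176961285464, 'cx': 250.45860232500237, 'cy': 189.6988672195967, 'R': array([[-0.38383403,  0.92310948,  0.02324513],
       [ 0.55138064,  0.24931472, -0.79612911],
       [-0.74070968, -0.29276453, -0.60468016]]), 't': array([  84.78918245, -279.27915552, 1733.11384948])}
top {'fx': 394.813698683852, 'fy': 394.813698683852, 'cx': 259.9259086317583, 'cy': 187.26550993980436, 'R': array([[-2.87265432e-02, -9.99586847e-01,  9.59838813e-04],
       [-9.93847150e-01,  2.84588081e-02, -1.07041761e-01],
       [ 1.06970220e-01, -4.02887284e-03, -9.94254062e-01]]), 't': array([ 163.70764701,  587.50978764, 1364.14226052])}
{'time_s': 0.1, 'qpos': array([-6.87536656e+01,  1.83493150e+01,  8.96993976e+01,  1.31700941e-03,
        7.20437419e+01, -1.14409994e+00]), 'qvel': array([-0.04342323, -0.11088268, -0.12051942,  0.00395909, -0.09892661,
        0.00913739]), 'effort': array([-5.80706546e-04, -4.13332880e+01, -2.32509112e+01,  7.28117418e-02,
        4.21568099e-02, -3.97767246e-05]), 'ee_pos': array([ 218.88836807, -531.22208961,  213.1910742 ]), 'ee_rot': array([-1.79907589e+02, -3.09799142e-03,  2.23900248e+01]), 'force': array([0.57529438, 0.10075727, 0.31280144]), 'torque': array([0.01884337, 0.0286048 , 0.02012466]), 'gripper_width': 91.22689680504284}
```

View pics/scene0.png

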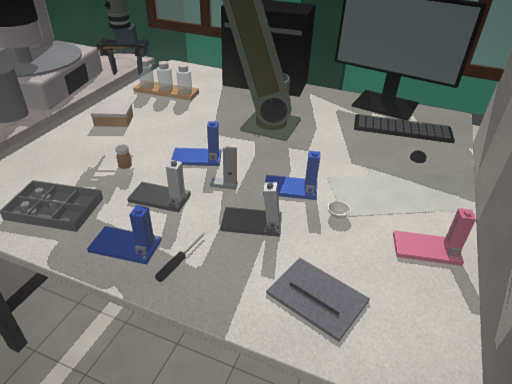

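View pics/top0.png

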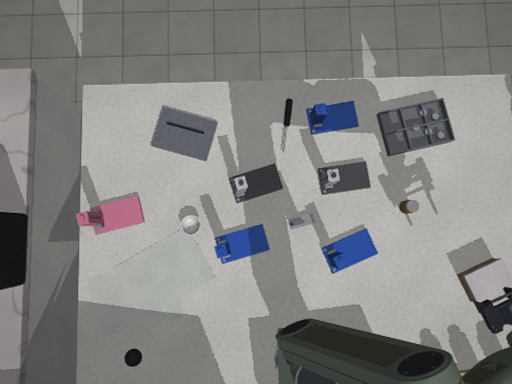

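Run:
```python
import cv2,numpy as np
t=cv2.imread("pics/top0.png");s=cv2.imread("pics/scene0.png")
def crop(im,x0,y0,w,h,k):
    c=cv2.resize(im[y0:y0+h,x0:x0+w],None,fx=k,fy=k,interpolation=cv2.INTER_CUBIC)
    for x in range(x0//10*10+10,x0+w,10):
        cv2.line(c,((x-x0)*k,0),((x-x0)*k,4),(0,0,255),1);cv2.putText(c,str(x),((x-x0)*k-9,14),0,.32,(0,0,255),1)
    for y in range(y0//10*10+10,y0+h,10):
        cv2.line(c,(0,(y-y0)*k),(4,(y-y0)*k),(0,0,255),1);cv2.putText(c,str(y),(5,(y-y0)*k+4),0,.32,(0,0,255),1)
    return c
cv2.imwrite("pics/c1.png",crop(t,222,150,156,85,5))
cv2.imwrite("pics/c2.png",crop(s,122,140,170,100,4))
```

```text
(no output)
```

View pics/c1.png

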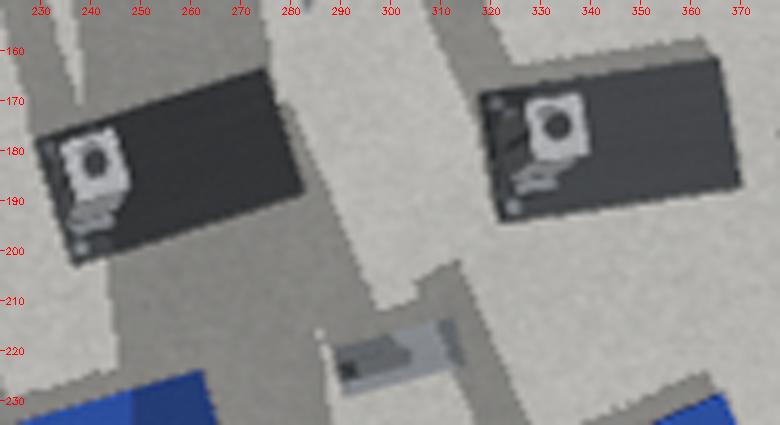

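View pics/c2.png

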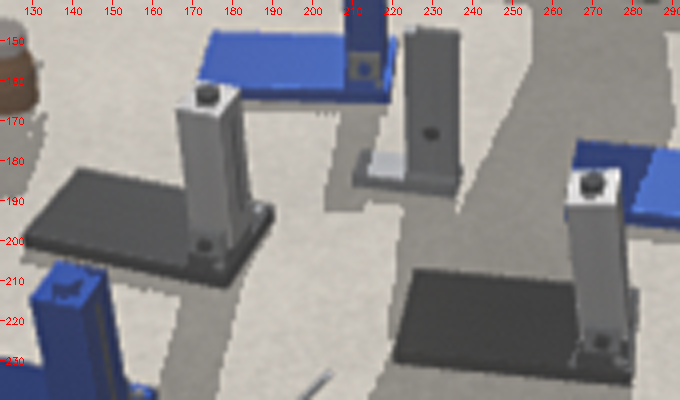

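```bash
cat > h.py <<'E'
from workcell import env
import cv2,numpy as np
from scipy.optimize import least_squares
C={n:env.get_calibration(n) for n in("scene","top")}
for c in C.values():
    c["K"]=np.array([[c["fx"],0,c["cx"]],[0,c["fy"],c["cy"]],[0,0,1]])
def proj(n,P):
    c=C[n];q=(np.asarray(P,float)@c["R"].T+c["t"])@c["K"].T
    return q[:,:2]/q[:,2:]
def W(p,P):
    P=np.asarray(P,float);a=p[2];R=np.array([[np.cos(a),-np.sin(a),0],[np.sin(a),np.cos(a),0],[0,0,1]])
    return P@R.T+[p[0],p[1],0]
def box(x0,x1,y0,y1,z0,z1): return [[x,y,z] for x in(x0,x1) for y in(y0,y1) for z in(z0,z1)]
def hull(im,n,P,col,k,x0,y0):
    q=cv2.convexHull(((proj(n,P)-[x0,y0]+.5)*k).astype(np.int32));cv2.polylines(im,[q],True,col,1)
SQ=[box(-18,18,-44,44,0,14),box(-6,6,0,44,14,150)]
def ground(n,uv,z):
    c=C[n];d=c["R"].T@np.linalg.inv(c["K"])@[uv[0],uv[1],1];o=-c["R"].T@c["t"];return o+d*(z-o[2])/d[2]
def post(l,P):  # local post points about the hinge, lean toward -y
    P=np.asarray(P,float)-[0,64,27];c,s=np.cos(l),np.sin(l)
    return P@np.array([[1,0,0],[0,c,s],[0,-s,c]])+[0,64,27]
E
python3 - <<'E'
from h import *
for n,c in C.items(): print(n,"cam",-c["R"].T@c["t"])
cs={"L":([(229.5,177.5),(275,163.5),(282.8,188.3),(237,203)],(240.5,182)),"R":([(318,168),(365.5,161.5),(370.2,187.3),(322,194.3)],(333.5,175))}
scn={"L":[(225,207.3),(220,230.5)],"R":[(141.5,182.3),(128,200)]}  # two free-end top corners in scene
for k,(c,stub) in cs.items():
    g=np.array([ground("top",u,15) for u in c]);ctr=g.mean(0)
    d=g[0]+g[3]-g[1]-g[2];a=np.arctan2(d[1],d[0])-np.pi/2
    M=np.array([[-1,1],[-1,-1],[1,-1],[1,1]])
    f=None
    for sg in(1,-1):
        L=np.array([[sg*48,88,15],[sg*48,-88,15],[-sg*48,-88,15],[-sg*48,88,15]])
        r=least_squares(lambda p:(proj("top",W(p,L))-c).ravel(),[ctr[0],ctr[1],a])
        if f is None or r.cost<f.cost:f=r;S=L
    p=f.x;l=least_squares(lambda l:(proj("top",W(p,post(l[0],[[0,64,151]])))-stub).ravel(),[0.])
    print(k,p,np.degrees(p[2]),"cost",f.cost,"lean",l.x,l.fun, "scene pts",proj("scene",W(p,S[1:3])).round(1).tolist(),scn[k])
E
```

```text
scene cam [1470.26830079  498.75296309  823.6663602 ]
top cam [ 442.67508462  152.41613808 1419.03493315]
L [6.09442540e+02 1.59945156e+02 2.75194542e-01] 15.767485773665731 cost 0.9537478754732456 lean [0.10560727] [0.2257635  0.76236445] scene pts [[218.4, 225.6], [224.0, 205.1]] [(225, 207.3), (220, 230.5)]
R [ 6.19522997e+02 -1.55487766e+02  1.12623556e-01] 6.45285445951359 cost 0.2255199493183229 lean [0.00304599] [-0.00532678 -0.03778932] scene pts [[126.5, 196.9], [141.1, 180.1]] [(141.5, 182.3), (128, 200)]
```

```bash
cat > ov.py <<'E'
from h import *
def overlay(imgs,objs,crops,out,k=4):
    cols=[]
    for n,(x0,y0,w,h) in crops:
        c=cv2.resize(imgs[n][y0:y0+h,x0:x0+w],None,fx=k,fy=k,interpolation=cv2.INTER_CUBIC)
        for P,col in objs: hull(c,n,P,col,k,x0,y0)
        cols.append(c)
    m=max(c.shape[1] for c in cols)
    cv2.imwrite(out,np.vstack([cv2.copyMakeBorder(c,0,4,0,m-c.shape[1],0) for c in cols])[:600,:800])
def stand(p,l):
    return [(W(p,box(-48,48,-88,88,0,15)),(0,255,0)),(W(p,post(l,box(-20,20,46,82,39,145))),(0,0,255)),(W(p,post(l,[[9*np.cos(t),64+9*np.sin(t),151] for t in np.linspace(0,6.3,16)])),(255,255,0))]
def sq(p,z=0): return [(W(p,np.array(b)+[0,0,z]),(255,0,255)) for b in SQ]
E
python3 - <<'E'
from ov import *
im={n:cv2.imread(f"pics/{n}0.png") for n in C}
# square from top: foot far end & blade; from scene foot-bottom heel corner
h=ground("scene",(236.5,189),0);t=ground("scene",(211,186.5),0);b=ground("scene",(237,148),150)
print("sq ground pts",h,t,b,ground("top",(314.5,222),14), ground("top",(315,213),14))
d=t-h;a=np.arctan2(-d[1],-d[0])-np.pi/2;u=np.array([-np.sin(a),np.cos(a)]);v=np.array([np.cos(a),np.sin(a)])
p=np.r_[h[:2]-44*u-18*v,a];print(p,np.degrees(a))
L=[609.4,160,.2752];R=[619.5,-155.5,.1126]
overlay(im,stand(L,.13)+stand(R,0)+sq(p),[("top",(222,150,156,85)),("scene",(122,145,170,95))],"pics/o1.png",k=3+0)
overlay(im,stand(L,.13)+stand(R,0)+sq(p),[("top",(222,157,156,75)),("scene",(122,143,156,95))],"pics/o1.png",k=4)
E
```

```text
sq ground pts [477.03739774  55.77461037   0.        ] [499.72413359 -28.28538401   0.        ] [461.15561309  49.98173339 150.        ] [464.46568767 -43.16882047  14.        ] [496.2643708  -46.33295256  14.        ]
[4.71124022e+02 8.60436560e+00 2.63606910e-01] 15.103563405362236
```

View pics/o1.png

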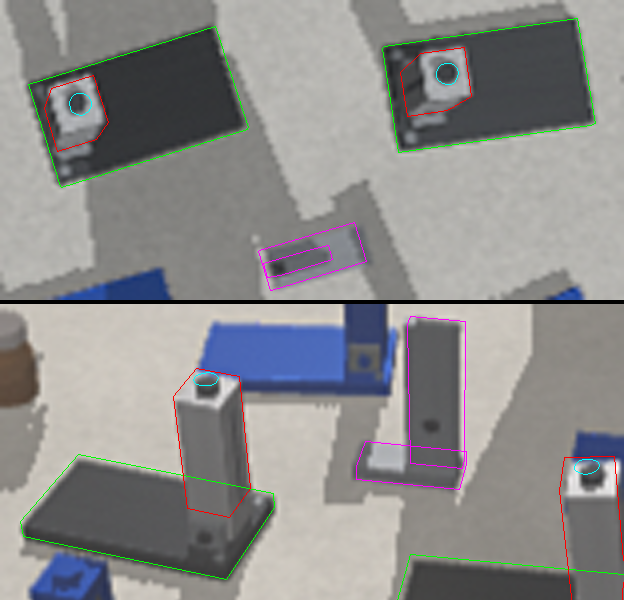

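```bash
cat > fit.py <<'E'
from h import *
L4=[[-18,44,14],[18,44,14],[18,-44,14],[-18,-44,14]]
c=[(291,229),(288.7,219.3),(312.3,213.3),(315,222.3)]
r=least_squares(lambda p:(proj("top",W(p,L4))-c).ravel(),[471,5,.26]);print("sq top",r.x,np.degrees(r.x[2]),r.cost)
E
python3 fit.py
python3 -m jog '[{"dx":0.02,"dy":0.05,"dz":0.02},{"dx":0.02,"dy":0.05,"dz":0.02},{"dx":0.02,"dy":0.05,"dz":0.02},{"dx":0.02,"dy":0.05,"dz":0.02},{"dx":0.02,"dy":0.05},{"dx":0.02,"dy":0.05},{"dx":0.02,"dy":0.05},{"dx":0.02,"dy":0.05},{"dx":0.02,"dy":0.05}]'
```

```text
sq top [4.69418824e+02 1.85338468e+00 2.29367639e-01] 13.141797692875112 0.21990482349434862invalid input
```

```bash
python3 -m jog '[{"dx":0.02,"dy":0.04,"dz":0.02,"wx":0,"wy":0,"wz":0,"grip":-1},{"dx":0.02,"dy":0.04,"dz":0.02,"wx":0,"wy":0,"wz":0,"grip":-1},{"dx":0.02,"dy":0.04,"dz":0.02,"wx":0,"wy":0,"wz":0,"grip":-1},{"dx":0.02,"dy":0.04,"dz":0.02,"wx":0,"wy":0,"wz":0,"grip":-1},{"dx":0.02,"dy":0.045,"dz":0,"wx":0,"wy":0,"wz":0,"grip":-1},{"dx":0.02,"dy":0.045,"dz":0,"wx":0,"wy":0,"wz":0,"grip":-1},{"dx":0.02,"dy":0.045,"dz":0,"wx":0,"wy":0,"wz":0,"grip":-1},{"dx":0.02,"dy":0.045,"dz":0,"wx":0,"wy":0,"wz":0,"grip":-1}]'
```

```text
time_s: 0.9
ee_pos: [379.2, -189.7, 293.8]
ee_rot: [180.0, -0.0, 22.4]
force: [1.2, -0.4, -0.1]
gripper_width: 91.3
```

```bash
python3 -m jog '[{"dx":0.0086,"dy":0.0215,"dz":0,"wx":0,"wy":0,"wz":0.143,"grip":-1},{"dx":0.0086,"dy":0.0215,"dz":0,"wx":0,"wy":0,"wz":0.143,"grip":-1},{"dx":0.0086,"dy":0.0215,"dz":0,"wx":0,"wy":0,"wz":0.143,"grip":-1},{"dx":0.0086,"dy":0.0215,"dz":0,"wx":0,"wy":0,"wz":0.143,"grip":-1},{"dx":0.0086,"dy":0.0215,"dz":0,"wx":0,"wy":0,"wz":0.143,"grip":-1},{"dx":0.0086,"dy":0.0215,"dz":0,"wx":0,"wy":0,"wz":0.143,"grip":-1},{"dx":0.0086,"dy":0.0215,"dz":0,"wx":0,"wy":0,"wz":0.143,"grip":-1},{"dx":0.0086,"dy":0.0215,"dz":0,"wx":0,"wy":0,"wz":0.143,"grip":-1},{"dx":0.0086,"dy":0.0215,"dz":0,"wx":0,"wy":0,"wz":0.143,"grip":-1},{"dx":0.0086,"dy":0.0215,"dz":0,"wx":0,"wy":0,"wz":0.137,"grip":-1}]'
python3 - <<'E'
from ov import *
im={n:env.grab_frame(n)[:,:,::-1].copy() for n in C}
for n in C: cv2.imwrite(f"pics/{n}1.png",im[n])
s=env.state();print(s["ee_pos"],s["ee_rot"],s["qpos"])
overlay(im,sq([469.4,1.9,.235]),[("scene",(150,60,190,145))],"pics/o2.png")
E
```

```text
time_s: 1.9
ee_pos: [465.0, 24.3, 293.6]
ee_rot: [-180.0, -0.0, 104.3]
force: [-1.2, -0.4, -0.3]
gripper_width: 91.1
[465.50489739  25.1402357  293.38409539] [-1.79968862e+02 -5.25292481e-02  1.04182825e+02] [ 1.64573188e+00  5.88211800e+00  9.45003231e+01  4.52525968e-02
  7.96593599e+01 -1.25452465e+01]
```

View pics/o2.png

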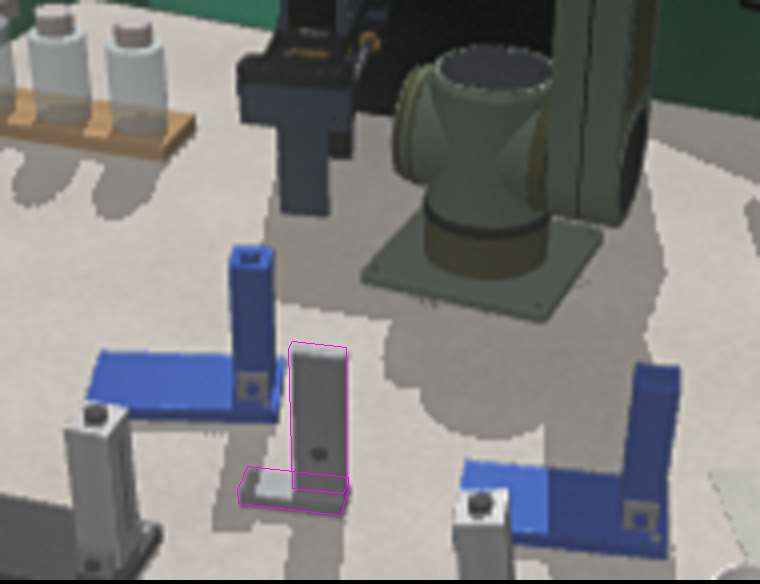

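Run:
```python
from h import *
u=np.array([np.cos(.245),np.sin(.245),0])
for k in(45,52,59): print(proj("scene",np.array([[465.5,25.1,293.4]])+k*u))
```

```text
[[225.90125042 112.05439898]]
[[225.4211551  113.14229866]]
[[224.93647262 114.24059286]]
```

```bash
python3 -m jog '[{"dx":0,"dy":0,"dz":-0.045,"wx":0,"wy":0,"wz":0,"grip":-1},{"dx":0,"dy":0,"dz":-0.045,"wx":0,"wy":0,"wz":0,"grip":-1},{"dx":0,"dy":0,"dz":-0.045,"wx":0,"wy":0,"wz":0,"grip":-1},{"dx":0,"dy":0,"dz":-0.045,"wx":0,"wy":0,"wz":0,"grip":-1},{"dx":0,"dy":0,"dz":0,"wx":0,"wy":0,"wz":0,"grip":0.5},{"dx":0,"dy":0,"dz":0,"wx":0,"wy":0,"wz":0,"grip":1},{"dx":0,"dy":0,"dz":0,"wx":0,"wy":0,"wz":0,"grip":1},{"dx":0,"dy":0,"dz":0,"wx":0,"wy":0,"wz":0,"grip":1},{"dx":0,"dy":0,"dz":0,"wx":0,"wy":0,"wz":0,"grip":1},{"dx":0,"dy":0,"dz":0,"wx":0,"wy":0,"wz":0,"grip":1}]' 40;  python3 -m jog '[{"dx":0,"dy":0,"dz":0,"wx":0,"wy":0,"wz":0,"grip":1},{"dx":0,"dy":0,"dz":0,"wx":0,"wy":0,"wz":0,"grip":1},{"dx":0,"dy":0,"dz":0,"wx":0,"wy":0,"wz":0,"grip":1},{"dx":0,"dy":0,"dz":0,"wx":0,"wy":0,"wz":0,"grip":1}]' 40
```

```text
time_s: 3.0
ee_pos: [465.6, 23.3, 115.0]
ee_rot: [179.9, 0.0, 104.0]
force: [-1.0, 0.0, -0.2]
gripper_width: 46.0
time_s: 3.4
ee_pos: [465.0, 23.3, 113.9]
ee_rot: [-180.0, -0.0, 104.0]
force: [-0.2, 0.2, -0.5]
gripper_width: 14.0
```

```bash
python3 -m jog '[{"dx":0,"dy":0,"dz":0,"wx":0,"wy":0,"wz":0,"grip":1},{"dx":0,"dy":0,"dz":0,"wx":0,"wy":0,"wz":0,"grip":1},{"dx":0,"dy":0,"dz":0,"wx":0,"wy":0,"wz":0,"grip":1},{"dx":0,"dy":0,"dz":0,"wx":0,"wy":0,"wz":0,"grip":1},{"dx":0,"dy":0,"dz":0,"wx":0,"wy":0,"wz":0,"grip":1}]' 60;python3 -m jog '[{"dx":0,"dy":0,"dz":0.02,"wx":0,"wy":0,"wz":0,"grip":1},{"dx":0,"dy":0,"dz":0.03,"wx":0,"wy":0,"wz":0,"grip":1},{"dx":0,"dy":0,"dz":0.03,"wx":0,"wy":0,"wz":0,"grip":1},{"dx":0,"dy":0,"dz":0,"wx":0,"wy":0,"wz":0,"grip":1},{"dx":0,"dy":0,"dz":0,"wx":0,"wy":0,"wz":0,"grip":1}]' 60
python3 - <<'E'
from ov import *
im={n:env.grab_frame(n)[:,:,::-1].copy() for n in C}
for n in C: cv2.imwrite(f"pics/{n}2.png",im[n])
s=env.state();e=s["ee_pos"];print(e,s["ee_rot"],s["gripper_width"])
a=.245
overlay(im,sq([e[0]+22*np.sin(a),e[1]-22*np.cos(a),a],80)+stand([609.4,160,.2752],.12),[("scene",(180,100,120,140))],"pics/o3.png")
E
```

```text
time_s: 3.9
ee_pos: [465.0, 23.4, 113.9]
ee_rot: [180.0, -0.0, 104.0]
force: [0.7, 1.8, -1.6]
gripper_width: 11.7
time_s: 4.4
ee_pos: [464.2, 23.3, 193.0]
ee_rot: [-179.9, -0.0, 104.0]
force: [-0.4, -0.3, -5.2]
gripper_width: 11.5
[463.33426859  23.26197559 191.87854706] [-1.79741664e+02 -5.50187009e-02  1.03981160e+02] 11.778791052116064
```

View pics/o3.png

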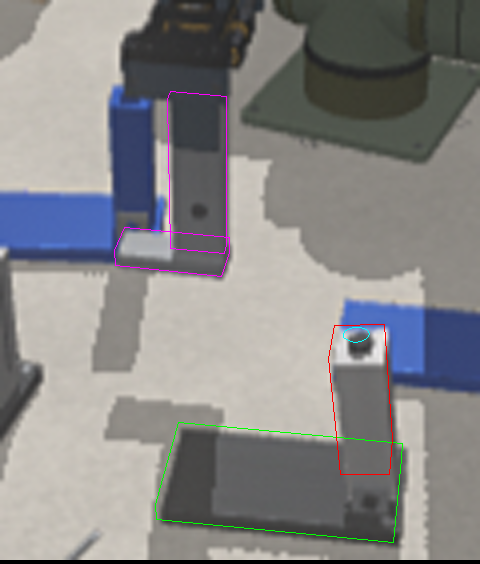

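```bash
python3 -m jog '[{"dx":0.0245,"dy":0.0205,"dz":0,"wx":0,"wy":0,"wz":0.005,"grip":1},{"dx":0.0245,"dy":0.0205,"dz":0,"wx":0,"wy":0,"wz":0.005,"grip":1},{"dx":0.0245,"dy":0.0205,"dz":0,"wx":0,"wy":0,"wz":0.005,"grip":1},{"dx":0.0245,"dy":0.0205,"dz":0,"wx":0,"wy":0,"wz":0.005,"grip":1},{"dx":0.0245,"dy":0.0205,"dz":0,"wx":0,"wy":0,"wz":0.005,"grip":1},{"dx":0.0255,"dy":0.0205,"dz":0,"wx":0,"wy":0,"wz":0.006,"grip":1},{"dx":0,"dy":0,"dz":-0.02,"wx":0,"wy":0,"wz":0,"grip":1},{"dx":0,"dy":0,"dz":-0.02,"wx":0,"wy":0,"wz":0,"grip":1},{"dx":0,"dy":0,"dz":0,"wx":0,"wy":0,"wz":0,"grip":1},{"dx":0,"dy":0,"dz":0,"wx":0,"wy":0,"wz":0,"grip":1}]'
python3 - <<'E'
from ov import *
im={n:env.grab_frame(n)[:,:,::-1].copy() for n in C}
for n in C: cv2.imwrite(f"pics/{n}3.png",im[n])
s=env.state();e=s["ee_pos"];print(e,s["ee_rot"],s["force"],s["torque"])
a=.2752
overlay(im,sq([e[0]+22*np.sin(a),e[1]-22*np.cos(a),a],e[2]-113.9)+stand([609.4,160,.2752],.12),[("scene",(200,120,130,120)),("top",(215,140,100,72))],"pics/o4.png",k=3)
E
```

```text
time_s: 5.5
ee_pos: [612.2, 146.1, 152.3]
ee_rot: [-179.8, -0.0, 105.8]
force: [0.8, 0.1, -3.8]
gripper_width: 11.6
[613.48565845 146.31347989 154.46100467] [1.79934719e+02 1.80644666e-03 1.05743784e+02] [-0.36120786  1.28730311 -3.73808768] [ 0.07493588 -0.10640952 -0.02760283]
```

View pics/o4.png

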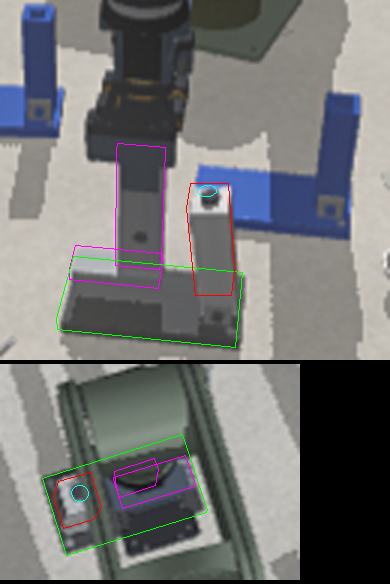

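```bash
python3 -m jog '[{"dx":0,"dy":0,"dz":-0.011,"wx":0,"wy":0,"wz":0,"grip":1},{"dx":0,"dy":0,"dz":-0.009,"wx":0,"wy":0,"wz":0,"grip":1},{"dx":0,"dy":0,"dz":0,"wx":0,"wy":0,"wz":0,"grip":1},{"dx":0,"dy":0,"dz":0,"wx":0,"wy":0,"wz":0,"grip":1}]'
python3 -m jog '[{"dx":0,"dy":0,"dz":-0.0025,"wx":0,"wy":0,"wz":0,"grip":1},{"dx":0,"dy":0,"dz":0,"wx":0,"wy":0,"wz":0,"grip":1}]'
python3 -m jog '[{"dx":0,"dy":0,"dz":-0.0015,"wx":0,"wy":0,"wz":0,"grip":1},{"dx":0,"dy":0,"dz":0,"wx":0,"wy":0,"wz":0,"grip":1}]'
python3 -m jog '[{"dx":0,"dy":0,"dz":-0.001,"wx":0,"wy":0,"wz":0,"grip":1},{"dx":0,"dy":0,"dz":0,"wx":0,"wy":0,"wz":0,"grip":1}]'
```

```text
time_s: 6.0
ee_pos: [612.8, 146.2, 133.6]
ee_rot: [-180.0, -0.0, 105.7]
force: [-0.6, -1.2, -5.0]
gripper_width: 12.0
time_s: 6.2
ee_pos: [613.0, 146.3, 131.4]
ee_rot: [180.0, -0.0, 105.8]
force: [-0.4, 1.0, -5.1]
gripper_width: 11.5
time_s: 6.4
ee_pos: [613.0, 146.3, 129.9]
ee_rot: [-180.0, -0.0, 105.8]
force: [-0.6, -0.5, -5.0]
gripper_width: 11.4
time_s: 6.6
ee_pos: [613.1, 146.3, 129.0]
ee_rot: [180.0, 0.0, 105.8]
force: [1.4, -0.1, -5.2]
gripper_width: 11.2
```

```bash
for i in 1 2 3; do :; done
python3 -m jog '[{"dx":0,"dy":0,"dz":-0.001,"wx":0,"wy":0,"wz":0,"grip":1},{"dx":0,"dy":0,"dz":0,"wx":0,"wy":0,"wz":0,"grip":1}]'
python3 -m jog '[{"dx":0,"dy":0,"dz":-0.001,"wx":0,"wy":0,"wz":0,"grip":1},{"dx":0,"dy":0,"dz":0,"wx":0,"wy":0,"wz":0,"grip":1}]'
python3 -c "
from workcell import env;print(env.state()['force'],env.state()['torque'])"
```

```text
time_s: 6.8
ee_pos: [613.1, 146.4, 128.9]
ee_rot: [180.0, 0.0, 105.8]
force: [-1.8, -0.2, 0.5]
gripper_width: 12.3
time_s: 7.0
ee_pos: [613.2, 146.4, 128.9]
ee_rot: [179.9, 0.0, 105.8]
force: [-2.6, -0.7, 6.5]
gripper_width: 11.8
[-2.55191872 -0.74150032  6.53885123] [-0.14432733  0.77388387  0.02107302]
```

```bash
python3 -m jog '[{"dx":0,"dy":0,"dz":-0.0005,"wx":0,"wy":0,"wz":0,"grip":1},{"dx":-0.0011,"dy":0.0038,"dz":0,"wx":0,"wy":0,"wz":0,"grip":1},{"dx":-0.0011,"dy":0.0038,"dz":0,"wx":0,"wy":0,"wz":0,"grip":1},{"dx":-0.0011,"dy":0.0038,"dz":0,"wx":0,"wy":0,"wz":0,"grip":1},{"dx":-0.0011,"dy":0.0039,"dz":0,"wx":0,"wy":0,"wz":0,"grip":1},{"dx":-0.0011,"dy":0.0039,"dz":0,"wx":0,"wy":0,"wz":0,"grip":1}]'
python3 -c "
from workcell import env;print(env.state()['force'],env.state()['torque'])"
python3 -m jog '[{"dx":-0.0008,"dy":0.0029,"dz":0,"wx":0,"wy":0,"wz":0,"grip":1},{"dx":-0.0008,"dy":0.0029,"dz":0,"wx":0,"wy":0,"wz":0,"grip":1},{"dx":-0.0008,"dy":0.0029,"dz":0,"wx":0,"wy":0,"wz":0,"grip":1},{"dx":0,"dy":0,"dz":0,"wx":0,"wy":0,"wz":0,"grip":1}]'
python3 - <<'E'
from ov import *
im={n:env.grab_frame(n)[:,:,::-1].copy() for n in C}
for n in C: cv2.imwrite(f"pics/{n}4.png",im[n])
s=env.state();e=s["ee_pos"];print(e,s["ee_rot"],s["force"],s["torque"])
a=.2752
overlay(im,sq([e[0]+22*np.sin(a),e[1]-22*np.cos(a),a],15)+stand([609.4,160,.2752],0),[("scene",(205,140,90,105))],"pics/o5.png",k=5)
E
```

```text
time_s: 7.6
ee_pos: [610.5, 163.6, 129.0]
ee_rot: [179.6, 0.3, 105.8]
force: [0.6, -0.7, 6.4]
gripper_width: 11.6
[ 0.57769454 -0.66173464  6.35506257] [-0.4711248  -0.48258489  0.05272275]
time_s: 8.0
ee_pos: [608.2, 172.5, 129.1]
ee_rot: [179.6, 0.3, 105.8]
force: [2.7, -4.6, 6.8]
gripper_width: 11.7
[608.20158267 172.44147211 129.04293823] [179.59151799   0.28813488 105.82006583] [ 1.24905988 -5.57574148  6.01385756] [-1.29369527 -0.50993617  0.08669261]
```

View pics/o5.png

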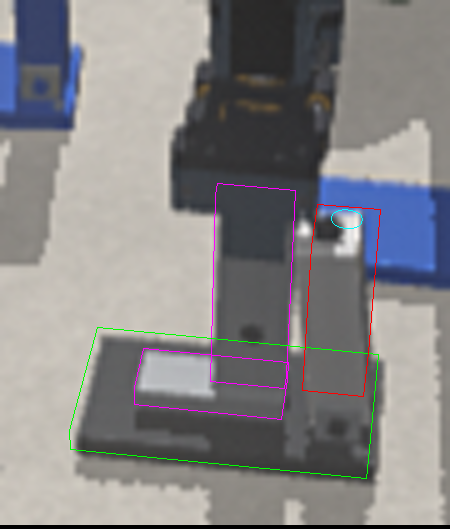

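```bash
f(){ python3 -c "
from workcell import env;s=env.state();print('F',s['force'].round(1),'T',s['torque'].round(2),'e',s['ee_pos'].round(1),s['ee_rot'].round(2))"; }
python3 -m jog '[{"dx":-0.0005,"dy":0.0019,"dz":0,"wx":0,"wy":0,"wz":0,"grip":1},{"dx":-0.0005,"dy":0.0019,"dz":0,"wx":0,"wy":0,"wz":0,"grip":1},{"dx":0,"dy":0,"dz":0,"wx":0,"wy":0,"wz":0,"grip":1}]'>/dev/null;f
python3 -m jog '[{"dx":-0.0005,"dy":0.0019,"dz":0,"wx":0,"wy":0,"wz":0,"grip":1},{"dx":-0.0005,"dy":0.0019,"dz":0,"wx":0,"wy":0,"wz":0,"grip":1},{"dx":0,"dy":0,"dz":0,"wx":0,"wy":0,"wz":0,"grip":1}]'>/dev/null;f
python3 -m jog '[{"dx":-0.0003,"dy":0.001,"dz":0,"wx":0,"wy":0,"wz":0,"grip":1},{"dx":0,"dy":0,"dz":0,"wx":0,"wy":0,"wz":0,"grip":1}]'>/dev/null;f
python3 -m jog '[{"dx":-0.0003,"dy":0.001,"dz":0,"wx":0,"wy":0,"wz":0,"grip":1},{"dx":0,"dy":0,"dz":0,"wx":0,"wy":0,"wz":0,"grip":1}]'>/dev/null;f
```

```text
F [ 3.  -6.7  5.5] T [-1.6  -0.52  0.04] e [607.3 175.6 129.1] [179.6    0.36 105.84]
F [ 1.9 -7.7  6.6] T [-1.65 -0.61  0.06] e [606.3 179.4 129.1] [179.61   0.36 105.84]
F [ 2.6 -7.4  6.8] T [-1.75 -0.58  0.06] e [606.  180.2 129.1] [179.61   0.38 105.84]
F [ 3.5 -7.9  5.8] T [-1.83 -0.64  0.  ] e [605.7 181.1 129.1] [179.61   0.38 105.84]
```

```bash
f(){ python3 -c "
from workcell import env;s=env.state();print('F',s['force'].round(1),'T',s['torque'].round(2),'e',s['ee_pos'].round(1),s['ee_rot'].round(2))"; }
python3 -m jog '[{"dx":-0.0003,"dy":0.001,"dz":0,"wx":0,"wy":0,"wz":0,"grip":1},{"dx":0,"dy":0,"dz":0,"wx":0,"wy":0,"wz":0,"grip":1}]'>/dev/null;f
python3 -m jog '[{"dx":-0.0003,"dy":0.001,"dz":0,"wx":0,"wy":0,"wz":0,"grip":1},{"dx":0,"dy":0,"dz":0,"wx":0,"wy":0,"wz":0,"grip":1}]'>/dev/null;f
python3 -m jog '[{"dx":-0.0003,"dy":0.001,"dz":0,"wx":0,"wy":0,"wz":0,"grip":1},{"dx":0,"dy":0,"dz":0,"wx":0,"wy":0,"wz":0,"grip":1}]'>/dev/null;f
```

```text
F [ 2.8 -7.8  5.7] T [-1.86 -0.62  0.04] e [605.5 182.1 129.1] [179.61   0.39 105.84]
F [ 2.9 -7.5  6.6] T [-1.84 -0.69  0.  ] e [605.2 183.1 129.1] [179.6    0.39 105.84]
F [ 1.4 -7.8  5.2] T [-1.85 -0.63  0.05] e [604.9 184.1 129.1] [179.6    0.39 105.84]
```

```bash
f(){ python3 -c "
from workcell import env;s=env.state();print('F',s['force'].round(1),'T',s['torque'].round(2),'e',s['ee_pos'].round(1),s['ee_rot'].round(2))"; }
python3 -m jog '[{"dx":-0.0003,"dy":0.001,"dz":0,"wx":0,"wy":0,"wz":0,"grip":1},{"dx":0,"dy":0,"dz":0,"wx":0,"wy":0,"wz":0,"grip":1}]'>/dev/null;f
python3 -m jog '[{"dx":-0.0003,"dy":0.001,"dz":0,"wx":0,"wy":0,"wz":0,"grip":1},{"dx":0,"dy":0,"dz":0,"wx":0,"wy":0,"wz":0,"grip":1}]'>/dev/null;f
python3 - <<'E'
from ov import *
im={n:env.grab_frame(n)[:,:,::-1].copy() for n in C}
for n in C: cv2.imwrite(f"pics/{n}5.png",im[n])
s=env.state();e=s["ee_pos"]
a=.2752
overlay(im,stand([609.4,160,.2752],0),[("scene",(205,140,90,105))],"pics/o6.png",k=5)
E
```

```text
F [ 2.6 -6.9  6.1] T [-1.85 -0.73  0.04] e [604.6 185.1 129.1] [179.6    0.39 105.84]
F [ 2.7 -8.6  5.5] T [-1.87 -0.69  0.04] e [604.3 186.1 129.1] [179.6    0.39 105.84]
```

View pics/o6.png

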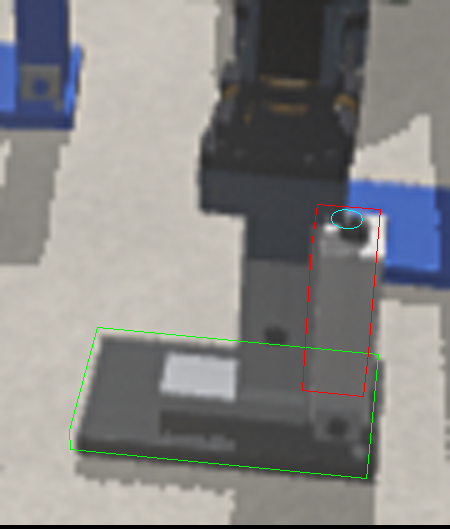

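```bash
f(){ python3 -c "
from workcell import env;s=env.state();print('F',s['force'].round(1),'T',s['torque'].round(2),'e',s['ee_pos'].round(1),s['ee_rot'].round(2))"; }
python3 -m jog '[{"dx":-0.0003,"dy":0.001,"dz":0,"wx":0,"wy":0,"wz":0,"grip":1},{"dx":0,"dy":0,"dz":0,"wx":0,"wy":0,"wz":0,"grip":1}]'>/dev/null;f
python3 -m jog '[{"dx":-0.0003,"dy":0.001,"dz":0,"wx":0,"wy":0,"wz":0,"grip":1},{"dx":0,"dy":0,"dz":0,"wx":0,"wy":0,"wz":0,"grip":1}]'>/dev/null;f
```

```text
F [ 2.5 -8.   6.7] T [-2.03 -0.72  0.06] e [604.1 186.9 129.1] [179.6    0.42 105.86]
F [ 3.3 -9.4  6.6] T [-2.51 -0.83  0.1 ] e [604.  187.1 129.2] [179.6    0.51 105.88]
```

```bash
f(){ python3 -c "
from workcell import env;s=env.state();print('F',s['force'].round(1),'T',s['torque'].round(2),'e',s['ee_pos'].round(2),s['ee_rot'].round(2))"; }
python3 -m jog '[{"dx":0,"dy":0,"dz":-0.001,"wx":0,"wy":0,"wz":0,"grip":1},{"dx":0,"dy":0,"dz":0,"wx":0,"wy":0,"wz":0,"grip":1}]'>/dev/null;f
python3 -m jog '[{"dx":0,"dy":0,"dz":0,"wx":0.004,"wy":0.001,"wz":0,"grip":1},{"dx":0,"dy":0,"dz":0,"wx":0,"wy":0,"wz":0,"grip":1}]'>/dev/null;f
python3 -m jog '[{"dx":0,"dy":0,"dz":0,"wx":0.004,"wy":0.001,"wz":0,"grip":1},{"dx":0,"dy":0,"dz":0,"wx":0,"wy":0,"wz":0,"grip":1}]'>/dev/null;f
```

```text
F [ 2.1 -9.8  9.5] T [-2.58 -0.39  0.11] e [604.08 187.14 129.12] [179.56   0.51 105.88]
F [ 2.2 -9.6 10.7] T [-2.8  -0.58  0.09] e [604.13 186.83 129.06] [179.56   0.3  105.89]
F [ 2.5 -9.9 11.2] T [-2.98 -0.63  0.15] e [604.22 186.57 129.04] [1.7955e+02 1.0000e-01 1.0589e+02]
```

```bash
f(){ python3 -c "
from workcell import env;s=env.state();print('F',s['force'].round(1),'T',s['torque'].round(2),'e',s['ee_pos'].round(2),s['ee_rot'].round(2))"; }
python3 -m jog '[{"dx":0,"dy":0,"dz":-0.001,"wx":0,"wy":0,"wz":0,"grip":1},{"dx":0,"dy":0,"dz":0,"wx":0,"wy":0,"wz":0,"grip":1}]'>/dev/null;f
python3 -m jog '[{"dx":-0.0003,"dy":0.001,"dz":0,"wx":0.004,"wy":0.001,"wz":0,"grip":1},{"dx":0,"dy":0,"dz":0,"wx":0,"wy":0,"wz":0,"grip":1}]'>/dev/null;f
python3 -m jog '[{"dx":-0.0003,"dy":0.001,"dz":0,"wx":0.004,"wy":0.001,"wz":0,"grip":1},{"dx":0,"dy":0,"dz":0,"wx":0,"wy":0,"wz":0,"grip":1}]'>/dev/null;f
```

```text
F [  2.1 -10.4  14.8] T [-3.11 -0.27  0.06] e [604.23 186.58 129.  ] [1.7953e+02 1.0000e-01 1.0590e+02]
F [  1.3 -11.5  15.2] T [-3.23 -0.28  0.11] e [604.05 187.35 129.04] [ 1.7950e+02 -1.1000e-01  1.0591e+02]
F [  2.3 -13.1  15. ] T [-3.52 -0.45  0.05] e [603.94 187.64 129.06] [179.5   -0.27 105.92]
```

```bash
f(){ python3 -c "
from workcell import env;s=env.state();print('F',s['force'].round(1),'T',s['torque'].round(2),'e',s['ee_pos'].round(2),s['ee_rot'].round(2))"; }
python3 -m jog '[{"dx":0,"dy":0,"dz":0,"wx":-0.002,"wy":0.004,"wz":0,"grip":1},{"dx":0,"dy":0,"dz":0,"wx":-0.001,"wy":0.004,"wz":0,"grip":1},{"dx":0,"dy":0,"dz":0,"wx":0,"wy":0,"wz":0,"grip":1}]'>/dev/null;f
python3 -m jog '[{"dx":-0.0005,"dy":0.0019,"dz":-0.0005,"wx":0,"wy":0,"wz":0,"grip":1},{"dx":0,"dy":0,"dz":0,"wx":0,"wy":0,"wz":0,"grip":1}]'>/dev/null;f
python3 -m jog '[{"dx":-0.0005,"dy":0.0019,"dz":-0.0005,"wx":0,"wy":0,"wz":0,"grip":1},{"dx":0,"dy":0,"dz":0,"wx":0,"wy":0,"wz":0,"grip":1}]'>/dev/null;f
```

```text
F [  3.6 -13.5  14.1] T [-3.35 -0.76  0.05] e [604.58 187.84 129.02] [179.9   -0.24 105.9 ]
F [  3.2 -17.5  16. ] T [-4.12 -0.76  0.04] e [604.43 188.42 129.11] [ 1.7989e+02 -7.0000e-02  1.0594e+02]
F [  2.9 -18.5  18.9] T [-4.37 -0.62  0.08] e [604.07 189.83 129.23] [ 1.7987e+02 -3.0000e-02  1.0594e+02]
```

Run:
```python
from ov import *
im=sum(env.grab_frame("scene")[:,:,::-1].astype(float) for _ in range(4))/4
cv2.imwrite("pics/scene6.png",im)
a=cv2.imread("pics/scene5.png");im=im.astype(np.uint8)
f=lambda m:cv2.convertScaleAbs(cv2.resize(m[165:235,230:290],None,fx=6.5,fy=6.5,interpolation=cv2.INTER_CUBIC),alpha=1.7,beta=0)
cv2.imwrite("pics/o7.png",np.hstack([f(a),f(im)]))
```

```text
[ WARN:0@6.091] global loadsave.cpp:1063 imwrite_ Unsupported depth image for selected encoder is fallbacked to CV_8U.
```

View pics/o7.png

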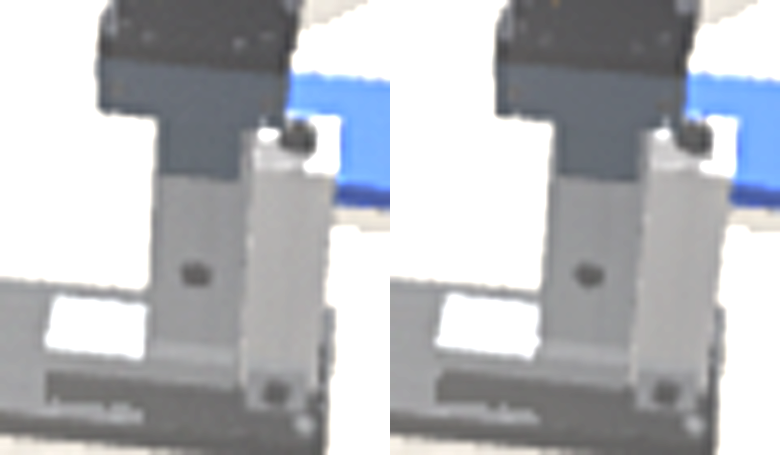

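Run:
```python
from ov import *
def edge(f,rows,guess,sgn,w=4):
    g=cv2.cvtColor(cv2.imread(f),cv2.COLOR_BGR2GRAY).astype(float);P=[]
    for r in rows:
        c0=int(round(guess(r)));c=np.arange(c0-w,c0+w+1)
        d=np.clip(sgn*np.diff(g[r,c0-w:c0+w+1]),0,None);d[d<d.max()*.3]=0
        P.append((r,(d*(c[:-1]+.5)).sum()/d.sum()))
    P=np.array(P);k=np.polyfit(P[:,0],P[:,1],1);res=P[:,1]-np.polyval(k,P[:,0])
    m=abs(res)<.6;return np.polyfit(P[m,0],P[m,1],1),res.std().round(2),P
def slope(p0,p1):
    q=proj("scene",[p0,p1]);return (q[1]-q[0])[0]/(q[1]-q[0])[1]
def pred(base,a,z0,z1,t): # local tilt t toward +y
    u=np.array([-np.sin(a),np.cos(a),0])
    return slope(base+[0,0,z0],base+u*np.tan(t)*(z1-z0)+[0,0,z1])
for f,rs in (("pics/scene5.png",range(184,209)),("pics/scene6.png",range(184,209))):
    k,s,P=edge(f,rs,lambda r:253.5-(r-184)*.04+.5*("6" in f),-1)
    b=np.array([609.4,160,0])+np.array([-np.sin(.2752),np.cos(.2752),0])*2
    s0=pred(b,.2752,40,130,0);d=(pred(b,.2752,40,130,.05)-s0)/.05
    print(f,"blade edge slope",k[0].round(4),s,"pred0",s0.round(4),"tilt fwd rad",((k[0]-s0)/d).round(4))
    # post right edge/ left edge
    for nm,off,rng,g0,sg in(("postL",(20,46),range(192,221),268,1),):
        k,s,P=edge(f,rng,lambda r:267.8-(r-192)*.02+(1 if "6" in f else 0),sg,3)
        bb=W([609.4,160,.2752],[[off[0],off[1],0]])[0];s0=pred(bb,.2752,40,140,0);d=(pred(bb,.2752,40,140,.05)-s0)/.05
        print("   ",nm,k[0].round(4),s,"pred0",s0.round(4),"past plumb",((k[0]-s0)/d).round(4),P[::6,1].round(1))
# reference: square standing at start
k,s,P=edge("pics/scene0.png",range(150,176),lambda r:223.7,-1)
b=np.array([469.4,1.9,0]);s0=pred(b,.24,40,130,0);d=(pred(b,.24,40,130,.05)-s0)/.05
print("ref square0",k[0].round(4),s,"pred0",s0.round(4),((k[0]-s0)/d).round(4),P[::6,1].round(1))
```

```text
pics/scene5.png blade edge slope -0.048 0.06 pred0 -0.0314 tilt fwd rad 0.0126
    postL -0.0639 0.25 pred0 -0.0596 past plumb 0.0032 [267.1 267.5 267.5 267.2 266.8]
pics/scene6.png blade edge slope -0.0735 0.09 pred0 -0.0314 tilt fwd rad 0.032
    postL -0.0979 0.18 pred0 -0.0596 past plumb 0.0287 [268.4 268.5 268.  267.5 266.5]
ref square0 0.0174 0.07 pred0 0.0219 0.0038 [222.5 222.5 222.5 222.8 222.8]
```

```bash
f(){ python3 -c "
from workcell import env;s=env.state();print('F',s['force'].round(1),'T',s['torque'].round(2),'e',s['ee_pos'].round(2),s['ee_rot'].round(2),s['gripper_width'])"; }
python3 -m jog '[{"dx":0.001,"dy":-0.0035,"dz":0.002,"wx":0,"wy":0,"wz":0,"grip":1},{"dx":0.002,"dy":-0.0072,"dz":0.0005,"wx":0,"wy":0,"wz":0,"grip":1},{"dx":0.002,"dy":-0.0072,"dz":0,"wx":0,"wy":0,"wz":0,"grip":1},{"dx":0.002,"dy":-0.0072,"dz":0,"wx":0,"wy":0,"wz":0,"grip":1},{"dx":0.002,"dy":-0.0072,"dz":0,"wx":0,"wy":0,"wz":0,"grip":1},{"dx":0,"dy":0,"dz":0,"wx":0,"wy":0,"wz":0,"grip":1}]'>/dev/null;f
python3 -m jog '[{"dx":0,"dy":0,"dz":0,"wx":0,"wy":0,"wz":0,"grip":0.3},{"dx":0,"dy":0,"dz":0,"wx":0,"wy":0,"wz":0,"grip":0.3},{"dx":0,"dy":0,"dz":0,"wx":0,"wy":0,"wz":0,"grip":0.3},{"dx":0,"dy":0,"dz":0,"wx":0,"wy":0,"wz":0,"grip":0.3}]'>/dev/null;f
```

```text
F [-0.3  3.   9.5] T [1.04 0.04 0.03] e [609.59 166.28 128.81] [-179.92   -1.11  105.69] 12.068223199096293
F [ 0.1  0.3 -0.1] T [ 0.   -0.12  0.09] e [607.54 164.25 125.4 ] [-179.48   -0.9   105.75] 32.059591478096046
```

```bash
f(){ python3 -c "
from workcell import env;s=env.state();print('F',s['force'].round(1),'T',s['torque'].round(2),'e',s['ee_pos'].round(2),s['ee_rot'].round(2),s['gripper_width'])"; }
python3 -m jog '[{"dx":0.002,"dy":0.002,"dz":0,"wx":-0.0126,"wy":-0.013,"wz":0,"grip":0.3},{"dx":0,"dy":0,"dz":-0.013,"wx":0,"wy":0,"wz":0,"grip":0.3},{"dx":0,"dy":0,"dz":-0.013,"wx":0,"wy":0,"wz":0,"grip":0.3},{"dx":0,"dy":0,"dz":0,"wx":0,"wy":0,"wz":0,"grip":0.3},{"dx":0,"dy":0,"dz":0,"wx":0,"wy":0,"wz":0,"grip":0.3}]'>/dev/null;f
python3 -m jog '[{"dx":0,"dy":0,"dz":0,"wx":0,"wy":0,"wz":0,"grip":1},{"dx":0,"dy":0,"dz":0,"wx":0,"wy":0,"wz":0,"grip":1},{"dx":0,"dy":0,"dz":0,"wx":0,"wy":0,"wz":0,"grip":1},{"dx":0,"dy":0,"dz":0,"wx":0,"wy":0,"wz":0,"grip":1},{"dx":0,"dy":0,"dz":0,"wx":0,"wy":0,"wz":0,"grip":1},{"dx":0,"dy":0,"dz":0,"wx":0,"wy":0,"wz":0,"grip":1}]' 60>/dev/null;f
python3 - <<'E'
from ov import *
im=sum(env.grab_frame("scene")[:,:,::-1].astype(float) for _ in range(2))/2
cv2.imwrite("pics/scene7.png",im.round().astype(np.uint8))
E
```

```text
F [1.9 0.7 0.6] T [ 0.05 -0.11 -0.01] e [609.34 166.19  98.91] [-1.7995e+02 -1.0000e-02  1.0575e+02] 31.871040412364263
time_s: 14.8
ee_pos: [610.0, 166.3, 100.4]
ee_rot: [179.9, -0.0, 105.7]
force: [-1.0, -0.1, 2.3]
gripper_width: 11.7
F [-1.  -0.1  2.3] T [-0.04  0.03 -0.01] e [610.02 166.33 100.37] [179.9   -0.   105.75] 11.726968696179787
```

```bash
cat > ed.py <<'E'
from ov import *
def edge(g,rows,guess,sgn,w=4):
    P=[]
    for r in rows:
        c0=int(round(guess(r)));c=np.arange(c0-w,c0+w+1)
        d=np.clip(sgn*np.diff(g[r,c0-w:c0+w+1]),0,None);d[d<d.max()*.3]=0
        P.append((r,(d*(c[:-1]+.5)).sum()/max(d.sum(),1e-9)))
    P=np.array(P)
    m=np.ones(len(P),bool)
    for _ in range(3):
        k=np.polyfit(P[m,0],P[m,1],1);res=P[:,1]-np.polyval(k,P[:,0]);m=abs(res)<max(.25,1.5*res[m].std())
    return k,res[m].std(),P
def tilt(f,base,rows,g0,sgn,a=.2752,w=4,z0=40,z1=140):
    g=cv2.cvtColor(cv2.imread(f),cv2.COLOR_BGR2GRAY).astype(float)
    base=np.array([*base[:2],0.]);u=np.array([-np.sin(a),np.cos(a),0])
    def pr(t):
        q=proj("scene",[base+[0,0,z0],base+u*np.tan(t)*(z1-z0)+[0,0,z1]]);v=q[1]-q[0];return v[0]/v[1]
    k,s,P=edge(g,rows,g0,sgn,w);s0=pr(0);d=(pr(.05)-s0)/.05
    return round((k[0]-s0)/d,4),round(s,2),P[::5,1].round(1).tolist()
E
python3 - <<'E'
from ed import *
S=[609.4,160,.2752]
g=cv2.cvtColor(cv2.imread("pics/scene7.png"),0 or cv2.COLOR_BGR2GRAY)
for r in (178,186,194,202,210,218,226): print(r,g[r,228:292].tolist())
E
```

```text
178 [189, 189, 189, 189, 188, 189, 193, 193, 116, 77, 78, 59, 60, 56, 55, 57, 57, 54, 55, 54, 54, 54, 54, 53, 53, 53, 52, 52, 52, 52, 52, 52, 52, 55, 54, 52, 51, 50, 61, 77, 112, 111, 109, 109, 109, 109, 108, 108, 107, 107, 105, 106, 105, 105, 105, 105, 104, 104, 105, 103, 104, 107, 103, 69]
186 [188, 187, 188, 191, 190, 189, 193, 193, 126, 67, 64, 68, 66, 68, 67, 67, 67, 67, 67, 66, 66, 65, 65, 65, 65, 66, 65, 65, 65, 65, 64, 64, 65, 64, 64, 62, 62, 76, 114, 113, 108, 110, 162, 224, 221, 176, 74, 73, 81, 86, 74, 94, 212, 221, 214, 108, 101, 105, 108, 106, 107, 108, 106, 68]
194 [193, 192, 193, 195, 195, 193, 190, 194, 198, 198, 198, 198, 198, 194, 191, 192, 195, 169, 92, 62, 63, 65, 65, 65, 64, 65, 64, 64, 63, 63, 64, 72, 90, 143, 195, 93, 73, 76, 69, 65, 61, 82, 106, 107, 107, 106, 106, 104, 103, 104, 104, 105, 107, 106, 78, 59, 60, 63, 65, 67, 73, 75, 77, 61]
202 [193, 193, 194, 197, 197, 195, 196, 197, 196, 193, 193, 191, 191, 191, 191, 191, 192, 166, 93, 88, 92, 91, 92, 92, 92, 92, 90, 89, 90, 90, 88, 84, 99, 192, 196, 191, 191, 192, 195, 195, 169, 106, 102, 105, 105, 104, 105, 
[... 273 characters left out ...]
102, 104, 104, 104, 104, 102, 101, 103, 103, 102, 106, 144, 194, 191, 190, 189, 189, 192, 192, 190, 189, 189, 155]
218 [97, 96, 108, 114, 113, 122, 124, 134, 134, 137, 150, 153, 167, 168, 170, 189, 186, 109, 100, 102, 103, 104, 103, 102, 102, 103, 102, 103, 101, 100, 101, 98, 71, 90, 92, 92, 92, 92, 93, 111, 106, 105, 105, 104, 103, 103, 102, 104, 103, 104, 104, 84, 90, 124, 192, 189, 189, 191, 192, 190, 189, 190, 193, 190]
226 [99, 99, 99, 98, 94, 93, 92, 93, 93, 92, 92, 90, 72, 91, 90, 70, 68, 67, 68, 68, 68, 67, 68, 67, 67, 66, 66, 66, 67, 66, 65, 68, 93, 94, 93, 94, 94, 92, 73, 71, 91, 90, 75, 61, 60, 62, 81, 92, 90, 73, 66, 60, 106, 193, 195, 195, 191, 187, 186, 189, 190, 194, 195, 189]
```

Run:
```python
from ed import *
S=[609.4,160,.2752];R=[619.5,-155.5,.1126]
br=W(S,[[20,82,0]])[0];bl=W(S,[[20,46,0]])[0]
for f in("scene0","scene3","scene7"):
    lean0=f!="scene7"
    print(f,"right",tilt(f"pics/{f}.png",br,range(197,216),lambda r:(280.7-(r-202)*.1 if not lean0 else 277+(r-197)*.07),1),
      "left",tilt(f"pics/{f}.png",bl,range(195,213),lambda r:(268.5-(r-202)*.07 if not lean0 else 265+(r-197)*.06),-1))
print("R ref", tilt("pics/scene0.png",W(R,[[20,46,0]])[0],range(172,186),lambda r:166.5+(r-172)*.1,-1,a=.1126), tilt("pics/scene0.png",W(R,[[20,46,0]])[0],range(190,200),lambda r:168.5,1,a=.1126))
bb=W([612,146,.2752],[[6,-22,0]])[0]
print("blade7",tilt("pics/scene7.png",bb,range(192,207),lambda r:245.3,-1))
```

```text
scene0 right (np.float64(-0.1463), np.float64(0.17), [278.0, 278.3, 278.5, 280.6]) left (np.float64(-0.1204), np.float64(0.09), [262.5, 263.9, 264.3, 267.5])
scene3 right (np.float64(-0.1498), np.float64(0.18), [278.0, 278.2, 278.5, 280.6]) left (np.float64(-0.1563), np.float64(0.15), [262.5, 263.9, 264.5, 265.1])
scene7 right (np.float64(0.0017), np.float64(0.15), [282.1, 281.1, 280.5, 281.1]) left (np.float64(0.0147), np.float64(0.07), [267.5, 268.2, 267.8, 267.5])
R ref (np.float64(0.001), np.float64(0.07), [166.0, 166.5, 167.1]) (np.float64(0.0662), np.float64(0.11), [168.2, 168.9])
blade7 (np.float64(0.0286), np.float64(0.08), [245.5, 245.5, 245.2])
```

```bash
python3 -m jog '[{"dx":0,"dy":0,"dz":0.025,"wx":0,"wy":0,"wz":0,"grip":1},{"dx":0,"dy":0,"dz":0.035,"wx":0,"wy":0,"wz":0,"grip":1},{"dx":0,"dy":0,"dz":0.035,"wx":0,"wy":0,"wz":0,"grip":1},{"dx":0,"dy":0,"dz":0.035,"wx":0,"wy":0,"wz":0,"grip":1},{"dx":0,"dy":0,"dz":0.035,"wx":0,"wy":0,"wz":0,"grip":1},{"dx":0,"dy":0,"dz":0,"wx":0,"wy":0,"wz":0,"grip":1}]'
python3 -m jog '[{"dx":-0.008,"dy":0.028,"dz":0,"wx":0,"wy":0,"wz":0,"grip":1},{"dx":-0.008,"dy":0.028,"dz":0,"wx":0,"wy":0,"wz":0,"grip":1},{"dx":-0.008,"dy":0.028,"dz":0,"wx":0,"wy":0,"wz":0,"grip":1},{"dx":-0.008,"dy":0.028,"dz":0,"wx":0,"wy":0,"wz":0,"grip":1},{"dx":-0.008,"dy":0.028,"dz":0,"wx":0,"wy":0,"wz":0,"grip":1},{"dx":-0.008,"dy":0.022,"dz":0,"wx":0,"wy":0,"wz":0,"grip":1},{"dx":0,"dy":0,"dz":-0.025,"wx":0,"wy":0,"wz":0,"grip":1},{"dx":0,"dy":0,"dz":-0.025,"wx":0,"wy":0,"wz":0,"grip":1},{"dx":0,"dy":0,"dz":0,"wx":0,"wy":0,"wz":0,"grip":1},{"dx":0,"dy":0,"dz":0,"wx":0,"wy":0,"wz":0,"grip":1}]'
python3 - <<'E'
from ov import *
im=env.grab_frame("scene")[:,:,::-1].copy()
cv2.imwrite("pics/scene8.png",im)
e=env.state()["ee_pos"]
c,s=np.cos(.2752),np.sin(.2752);d=e[:2]-[609.4,160];print("local",d@[c,s],d@[-s,c])
overlay({"scene":im},stand([609.4,160,.2752],-.025)+sq([e[0]+22*s,e[1]-22*c,.2752],e[2]-85.4),[("scene",(205,90,150,150))],"pics/o8.png",k=4)
E
```

```text
time_s: 15.5
ee_pos: [612.0, 166.9, 269.3]
ee_rot: [179.4, 0.0, 105.8]
force: [1.0, -0.2, -5.0]
gripper_width: 11.5
time_s: 16.5
ee_pos: [561.1, 327.9, 212.8]
ee_rot: [-179.8, 0.0, 105.7]
force: [-0.2, 0.2, -4.0]
gripper_width: 11.7
local 0.1073945576676606 174.79847269472972
```

View pics/o8.png

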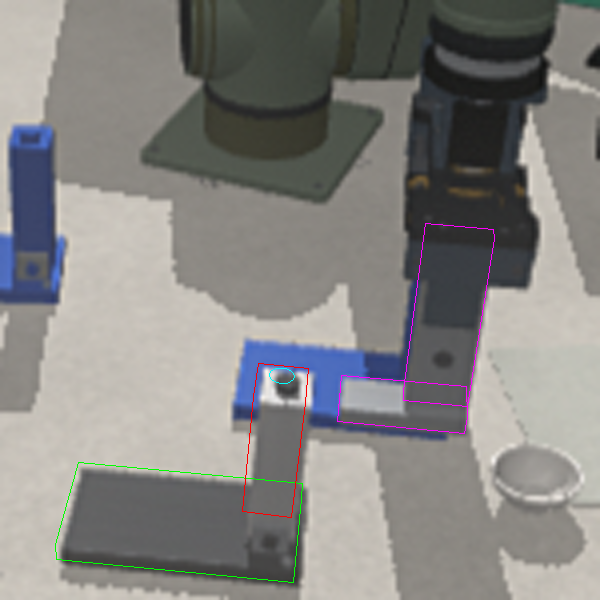

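```bash
python3 -m jog '[{"dx":0.0027,"dy":-0.0096,"dz":-0.004,"wx":0,"wy":0,"wz":0,"grip":1},{"dx":0.0027,"dy":-0.0096,"dz":0,"wx":0,"wy":0,"wz":0,"grip":1},{"dx":0.0014,"dy":-0.0048,"dz":0,"wx":0,"wy":0,"wz":0,"grip":1},{"dx":0.0011,"dy":-0.0038,"dz":0,"wx":0,"wy":0,"wz":0,"grip":1},{"dx":0.0011,"dy":-0.0038,"dz":0,"wx":0,"wy":0,"wz":0,"grip":1},{"dx":0.0011,"dy":-0.0038,"dz":0,"wx":0,"wy":0,"wz":0,"grip":1}]'
python3 -m jog '[{"dx":-0.0027,"dy":0.0096,"dz":0,"wx":0,"wy":0,"wz":0,"grip":1},{"dx":0,"dy":0,"dz":0.03,"wx":0,"wy":0,"wz":0,"grip":1},{"dx":0,"dy":0,"dz":0.028,"wx":0,"wy":0,"wz":0,"grip":1},{"dx":0,"dy":0,"dz":0,"wx":0,"wy":0,"wz":0,"grip":1}]'
python3 - <<'E'
from ed import *
cv2.imwrite("pics/scene9.png",env.grab_frame("scene")[:,:,::-1])
S=[609.4,160,.2752]
br=W(S,[[20,82,0]])[0];bl=W(S,[[20,46,0]])[0]
g=cv2.cvtColor(cv2.imread("pics/scene9.png"),cv2.COLOR_BGR2GRAY)
for r in(197,205,213):print(g[r,258:290].tolist())
print(tilt("pics/scene9.png",br,range(197,216),lambda r:279.5,1),tilt("pics/scene9.png",bl,range(195,213),lambda r:267,-1))
e=env.state()["ee_pos"];c,s=np.cos(.2752),np.sin(.2752);d=e[:2]-[609.4,160];print("local",d@[c,s],d@[-s,c],e)
E
```

```text
time_s: 17.15
ee_pos: [572.2, 293.2, 211.7]
ee_rot: [179.8, -0.1, 105.8]
force: [0.1, 2.8, -2.0]
gripper_width: 11.6
time_s: 17.55
ee_pos: [571.2, 303.3, 272.8]
ee_rot: [179.5, -0.0, 105.8]
force: [0.2, 1.0, -4.9]
gripper_width: 11.5
[196, 196, 197, 193, 188, 124, 105, 106, 108, 109, 108, 106, 106, 106, 106, 108, 108, 109, 97, 89, 126, 139, 139, 134, 135, 133, 132, 132, 131, 128, 107, 110]
[190, 189, 189, 193, 195, 192, 162, 107, 105, 107, 107, 107, 106, 106, 105, 106, 107, 108, 106, 84, 99, 195, 193, 189, 188, 190, 187, 185, 189, 190, 190, 189]
[98, 98, 98, 97, 96, 97, 96, 98, 107, 107, 106, 106, 105, 106, 104, 105, 106, 104, 108, 107, 89, 120, 94, 121, 193, 193, 190, 190, 190, 190, 188, 189]
(np.float64(-0.1562), np.float64(0.17), [277.8, 278.1, 278.5, 280.6]) (np.float64(-0.1197), np.float64(0.12), [263.5, 263.7, 264.1, 265.0])
local 0.9489100950343169 148.15096374184085 [570.05474698 302.83402799 270.15131654]
```

```bash
python3 -m jog '[{"dx":0.007,"dy":-0.026,"dz":0,"wx":0,"wy":0,"wz":0,"grip":1},{"dx":0.007,"dy":-0.026,"dz":0,"wx":0,"wy":0,"wz":0,"grip":1},{"dx":0.007,"dy":-0.026,"dz":0,"wx":0,"wy":0,"wz":0,"grip":1},{"dx":0.007,"dy":-0.026,"dz":0,"wx":0,"wy":0,"wz":0,"grip":1},{"dx":0.007,"dy":-0.026,"dz":0,"wx":0,"wy":0,"wz":0,"grip":1},{"dx":0.0072,"dy":-0.026,"dz":0,"wx":0,"wy":0,"wz":0,"grip":1},{"dx":0,"dy":0,"dz":-0.04,"wx":0,"wy":0,"wz":0,"grip":1},{"dx":0,"dy":0,"dz":-0.04,"wx":0,"wy":0,"wz":0,"grip":1},{"dx":0,"dy":0,"dz":-0.04,"wx":0,"wy":0,"wz":0,"grip":1},{"dx":0,"dy":0,"dz":-0.02,"wx":0,"wy":0,"wz":0,"grip":1}]'
python3 -m jog '[{"dx":0,"dy":0,"dz":-0.015,"wx":0,"wy":0,"wz":0,"grip":1},{"dx":0,"dy":0,"dz":-0.008,"wx":0,"wy":0,"wz":0,"grip":1},{"dx":0,"dy":0,"dz":0,"wx":0,"wy":0,"wz":0,"grip":1},{"dx":0,"dy":0,"dz":0,"wx":0,"wy":0,"wz":0,"grip":1}]'
python3 -c "
from h import *
e=env.state()['ee_pos'];c,s=np.cos(.2752),np.sin(.2752);d=e[:2]-[609.4,160];print('local',d@[c,s],d@[-s,c],e,env.state()['torque'])"
```

```text
time_s: 18.6
ee_pos: [607.3, 145.3, 122.3]
ee_rot: [-179.4, 0.0, 105.8]
force: [-0.9, -0.2, -4.9]
gripper_width: 11.8
time_s: 19.0
ee_pos: [611.5, 146.5, 105.9]
ee_rot: [179.9, 0.0, 105.8]
force: [0.4, 0.2, -5.2]
gripper_width: 12.2
local -1.6678610129746618 -13.507062849368731 [611.46530053 146.54797261 105.90846972] [ 0.01784089 -0.11128315 -0.04395342]
```

```bash
f(){ python3 -c "
from workcell import env;s=env.state();print('F',s['force'].round(1),'T',s['torque'].round(2),'e',s['ee_pos'].round(2),s['ee_rot'].round(2))"; }
python3 -m jog '[{"dx":0.0014,"dy":0.0004,"dz":-0.003,"wx":0,"wy":0,"wz":0,"grip":1},{"dx":0,"dy":0,"dz":-0.0015,"wx":0,"wy":0,"wz":0,"grip":1},{"dx":0,"dy":0,"dz":0,"wx":0,"wy":0,"wz":0,"grip":1}]'>/dev/null;f
python3 -m jog '[{"dx":0,"dy":0,"dz":-0.001,"wx":0,"wy":0,"wz":0,"grip":1},{"dx":0,"dy":0,"dz":0,"wx":0,"wy":0,"wz":0,"grip":1}]'>/dev/null;f
python3 -m jog '[{"dx":0,"dy":0,"dz":-0.001,"wx":0,"wy":0,"wz":0,"grip":1},{"dx":0,"dy":0,"dz":0,"wx":0,"wy":0,"wz":0,"grip":1}]'>/dev/null;f
```

```text
F [ 0.5 -0.2 -5.3] T [ 0.01 -0.06 -0.03] e [612.87 146.96 101.68] [179.92  -0.   105.76]
F [-0.3  0.3 -5.6] T [ 0.05 -0.08 -0.04] e [612.8  146.94 100.56] [179.93  -0.   105.75]
F [-1.4 -0.4  1.5] T [-0.05  0.42 -0.01] e [612.93 146.97 100.36] [179.9   -0.   105.75]
```

```bash
f(){ python3 -c "
from workcell import env;s=env.state();print('F',s['force'].round(1),'T',s['torque'].round(2),'e',s['ee_pos'].round(2),s['ee_rot'].round(2))"; }
python3 -m jog '[{"dx":0,"dy":0,"dz":-0.001,"wx":0,"wy":0,"wz":0,"grip":1},{"dx":-0.0008,"dy":0.0029,"dz":0,"wx":0,"wy":0,"wz":0,"grip":1},{"dx":-0.0008,"dy":0.0029,"dz":0,"wx":0,"wy":0,"wz":0,"grip":1},{"dx":-0.0008,"dy":0.0029,"dz":0,"wx":0,"wy":0,"wz":0,"grip":1},{"dx":0,"dy":0,"dz":0,"wx":0,"wy":0,"wz":0,"grip":1}]'>/dev/null;f
python3 -m jog '[{"dx":-0.0008,"dy":0.0029,"dz":0,"wx":0,"wy":0,"wz":0,"grip":1},{"dx":-0.0008,"dy":0.0029,"dz":0,"wx":0,"wy":0,"wz":0,"grip":1},{"dx":-0.0008,"dy":0.0029,"dz":0,"wx":0,"wy":0,"wz":0,"grip":1},{"dx":0,"dy":0,"dz":0,"wx":0,"wy":0,"wz":0,"grip":1}]'>/dev/null;f
```

```text
F [ 1.2 -5.1  5.7] T [-1.28 -0.19  0.07] e [612.44 154.18 100.45] [179.68   0.23 105.84]
F [ 2.6 -4.7  5.7] T [-1.15 -0.51  0.07] e [610.47 163.24 100.46] [179.61   0.2  105.82]
```

```bash
f(){ python3 -c "
from workcell import env;s=env.state();print('F',s['force'].round(1),'T',s['torque'].round(2),'e',s['ee_pos'].round(2),s['ee_rot'].round(2))"; }
python3 -m jog '[{"dx":0,"dy":0,"dz":-0.0005,"wx":0.0025,"wy":0.0085,"wz":0,"grip":1},{"dx":0,"dy":0,"dz":0,"wx":0,"wy":0,"wz":0,"grip":1}]'>/dev/null;f
python3 -m jog '[{"dx":-0.0008,"dy":0.0029,"dz":0,"wx":0,"wy":0,"wz":0,"grip":1},{"dx":-0.0008,"dy":0.0029,"dz":0,"wx":0,"wy":0,"wz":0,"grip":1},{"dx":0,"dy":0,"dz":0,"wx":0,"wy":0,"wz":0,"grip":1}]'>/dev/null;f
python3 -m jog '[{"dx":-0.0008,"dy":0.0029,"dz":0,"wx":0,"wy":0,"wz":0,"grip":1},{"dx":-0.0008,"dy":0.0029,"dz":0,"wx":0,"wy":0,"wz":0,"grip":1},{"dx":0,"dy":0,"dz":0,"wx":0,"wy":0,"wz":0,"grip":1}]'>/dev/null;f
```

```text
F [ 2.6 -4.2  7.1] T [-1.36 -0.65  0.05] e [610.98 163.22 100.38] [ 1.7999e+02 -8.0000e-02  1.0581e+02]
F [ 2.4 -3.2  6.9] T [-1.36 -0.69 -0.04] e [609.34 169.24 100.38] [ 1.7997e+02 -8.0000e-02  1.0581e+02]
F [ 2.8 -6.   7.1] T [-1.34 -0.74  0.03] e [607.75 174.61 100.38] [ 1.7998e+02 -5.0000e-02  1.0581e+02]
```

```bash
f(){ python3 -c "
from workcell import env;s=env.state();print('F',s['force'].round(1),'T',s['torque'].round(2),'e',s['ee_pos'].round(2),s['ee_rot'].round(2))"; }
python3 -m jog '[{"dx":-0.0008,"dy":0.0029,"dz":0,"wx":0,"wy":0,"wz":0,"grip":1},{"dx":-0.0005,"dy":0.0019,"dz":0,"wx":0,"wy":0,"wz":0,"grip":1},{"dx":-0.0005,"dy":0.0019,"dz":0,"wx":0,"wy":0,"wz":0,"grip":1},{"dx":0,"dy":0,"dz":0,"wx":0,"wy":0,"wz":0,"grip":1}]'>/dev/null;f
python3 -m jog '[{"dx":-0.0005,"dy":0.0019,"dz":0,"wx":0.001,"wy":0.0003,"wz":0,"grip":1},{"dx":0,"dy":0,"dz":0,"wx":0,"wy":0,"wz":0,"grip":1}]'>/dev/null;f
python3 -m jog '[{"dx":-0.0003,"dy":0.001,"dz":0,"wx":0.001,"wy":0.0003,"wz":0,"grip":1},{"dx":0,"dy":0,"dz":0,"wx":0,"wy":0,"wz":0,"grip":1}]'>/dev/null;f
```

```text
F [ 0.6 -6.5  6.4] T [-1.44 -0.63 -0.06] e [605.86 180.99 100.35] [-1.8000e+02 -3.0000e-02  1.0581e+02]
F [ 1.5 -7.4  7.4] T [-1.62 -0.69  0.  ] e [605.4  182.53 100.37] [-1.7999e+02 -6.0000e-02  1.0581e+02]
F [ 2.1 -7.5  6.4] T [-1.95 -0.81 -0.04] e [605.26 183.08 100.36] [-1.7999e+02 -7.0000e-02  1.0582e+02]
```

```bash
f(){ python3 -c "
from workcell import env;s=env.state();print('F',s['force'].round(1),'T',s['torque'].round(2),'e',s['ee_pos'].round(2),s['ee_rot'].round(2))"; }
python3 -m jog '[{"dx":-0.0003,"dy":0.001,"dz":0,"wx":0,"wy":0,"wz":0,"grip":1},{"dx":0,"dy":0,"dz":0,"wx":0,"wy":0,"wz":0,"grip":1}]'>/dev/null;f
python3 -m jog '[{"dx":-0.0003,"dy":0.001,"dz":0,"wx":0.001,"wy":0.0003,"wz":0,"grip":1},{"dx":0,"dy":0,"dz":0,"wx":0,"wy":0,"wz":0,"grip":1}]'>/dev/null;f
python3 - <<'E'
from ed import *
cv2.imwrite("pics/scene10.png",env.grab_frame("scene")[:,:,::-1])
for f in("scene5","scene6","scene10"):
    g=cv2.cvtColor(cv2.imread(f"pics/{f}.png"),cv2.COLOR_BGR2GRAY)
    print(f,*[g[r,262:290].tolist() for r in(195,219)],sep="\n")
bb=W([609.4,160,.2752],[[6,2,0]])[0];br=W([609.4,160,.2752],[[20,82,0]])[0]
for f in("scene5","scene6","scene10"):print(f,tilt(f"pics/{f}.png",bb,range(192,209),lambda r:253.3,-1),tilt(f"pics/{f}.png",br,range(193,218),lambda r:281-(r-200)*.07,1))
E
```

```text
F [ 2.9 -9.1  7.5] T [-1.98 -0.78 -0.04] e [604.97 184.02 100.36] [-1.7999e+02 -7.0000e-02  1.0582e+02]
F [ 2.8 -8.   6.2] T [-2.18 -0.79 -0.03] e [604.71 184.88 100.37] [-1.7999e+02 -1.0000e-01  1.0583e+02]
scene5
[87, 89, 89, 89, 88, 87, 94, 106, 106, 107, 105, 105, 104, 104, 103, 104, 105, 108, 105, 75, 60, 58, 57, 58, 57, 57, 58, 59]
[101, 102, 102, 100, 96, 106, 104, 104, 103, 104, 104, 103, 102, 104, 103, 104, 103, 69, 87, 123, 196, 192, 188, 187, 187, 186, 186, 186]
scene6
[88, 88, 90, 89, 88, 87, 89, 100, 106, 106, 106, 106, 106, 103, 103, 103, 104, 105, 106, 104, 71, 57, 57, 56, 57, 57, 57, 58]
[100, 100, 100, 99, 100, 108, 104, 103, 104, 103, 103, 102, 102, 103, 103, 104, 103, 73, 87, 122, 195, 192, 187, 187, 186, 186, 186, 186]
scene10
[64, 64, 62, 64, 81, 92, 107, 109, 107, 103, 106, 104, 103, 103, 103, 105, 106, 106, 93, 61, 58, 57, 58, 58, 59, 58, 58, 57]
[102, 101, 102, 100, 81, 106, 105, 103, 103, 104, 104, 102, 103, 103, 102, 105, 105, 72, 87, 123, 196, 192, 189, 187, 187, 186, 187, 187]
scene5 (np.float64(0.0117), np.float64(0.07), [252.8, 252.5, 252.5, 252.2]) (np.float64(-0.0894), np.float64(0.43), [284.1, 281.1, 280.3, 279.9, 281.2])
scene6 (np.float64(0.0288), np.float64(0.07), [253.8, 253.5, 253.0, 252.8]) (np.float64(-0.041), np.float64(0.41), [284.5, 281.5, 280.9, 280.2, 281.2])
scene10 (np.float64(0.015), np.float64(0.11), [251.9, 251.9, 251.8, 251.5]) (np.float64(-0.0926), np.float64(0.37), [284.5, 280.5, 280.2, 279.5, 281.2])
```

```bash
f(){ python3 -c "
from workcell import env;s=env.state();print('F',s['force'].round(1),'T',s['torque'].round(2),'e',s['ee_pos'].round(2),s['ee_rot'].round(2))"; }
python3 -m jog '[{"dx":-0.0003,"dy":0.001,"dz":0,"wx":0,"wy":0,"wz":0,"grip":1},{"dx":0,"dy":0,"dz":0,"wx":0,"wy":0,"wz":0,"grip":1}]'>/dev/null;f
python3 -m jog '[{"dx":-0.0003,"dy":0.001,"dz":0,"wx":0,"wy":0,"wz":0,"grip":1},{"dx":0,"dy":0,"dz":0,"wx":0,"wy":0,"wz":0,"grip":1}]'>/dev/null;f
python3 -m jog '[{"dx":-0.00015,"dy":0.0005,"dz":0,"wx":0,"wy":0,"wz":0,"grip":1},{"dx":0,"dy":0,"dz":0,"wx":0,"wy":0,"wz":0,"grip":1}]'>/dev/null;f
```

```text
F [ 1.7 -8.1  7. ] T [-2.19 -0.89 -0.05] e [604.42 185.83 100.34] [-1.7999e+02 -1.0000e-01  1.0583e+02]
F [ 3.  -8.6  7.3] T [-2.15 -0.83 -0.04] e [604.13 186.84 100.34] [-1.7999e+02 -1.0000e-01  1.0583e+02]
F [  3.4 -10.5   7.6] T [-2.26 -0.87 -0.  ] e [604.13 186.89 100.36] [-1.7999e+02 -5.0000e-02  1.0585e+02]
```

```bash
f(){ python3 -c "
from workcell import env;s=env.state();print('F',s['force'].round(1),'T',s['torque'].round(2),'e',s['ee_pos'].round(2),s['ee_rot'].round(2))"; }
python3 -m jog '[{"dx":-0.0002,"dy":0.0006,"dz":0,"wx":0.001,"wy":0.0003,"wz":0,"grip":1},{"dx":0,"dy":0,"dz":0,"wx":0,"wy":0,"wz":0,"grip":1}]'>/dev/null;f
python3 -m jog '[{"dx":-0.0002,"dy":0.0006,"dz":-0.0005,"wx":0.001,"wy":0.0003,"wz":0,"grip":1},{"dx":0,"dy":0,"dz":0,"wx":0,"wy":0,"wz":0,"grip":1}]'>/dev/null;f
python3 - <<'E'
from ed import *
im=env.grab_frame("scene")[:,:,::-1];cv2.imwrite("pics/scene11.png",im)
bb=W([609.4,160,.2752],[[6,2,0]])[0];br=W([609.4,160,.2752],[[20,82,0]])[0];bl=W([609.4,160,.2752],[[20,46,0]])[0]
for f in("scene5","scene6","scene11"):print(f,tilt(f"pics/{f}.png",bb,range(192,209),lambda r:253.3,-1),tilt(f"pics/{f}.png",br,range(197,212),lambda r:281-(r-200)*.07,1))
h=lambda m:cv2.convertScaleAbs(cv2.resize(m[165:235,230:290],None,fx=6.5,fy=6.5,interpolation=cv2.INTER_CUBIC),alpha=1.7,beta=0)
cv2.imwrite("pics/o9.png",np.hstack([h(cv2.imread("pics/scene6.png")),h(im)]))
E
```

```text
F [  3.  -12.2   7.3] T [-2.55 -0.94 -0.01] e [604.11 186.92 100.32] [-1.7999e+02 -6.0000e-02  1.0586e+02]
F [  3.4 -12.2   9.2] T [-2.98 -0.86  0.01] e [604.1  186.98 100.33] [ 1.8000e+02 -5.0000e-02  1.0588e+02]
scene5 (np.float64(0.0117), np.float64(0.07), [252.8, 252.5, 252.5, 252.2]) (np.float64(-0.0017), np.float64(0.11), [281.0, 280.5, 280.1])
scene6 (np.float64(0.0288), np.float64(0.07), [253.8, 253.5, 253.0, 252.8]) (np.float64(0.0246), np.float64(0.08), [282.1, 281.1, 280.5])
scene11 (np.float64(0.0121), np.float64(0.08), [252.1, 252.9, 252.5, 252.2]) (np.float64(0.0073), np.float64(0.14), [281.2, 280.3, 280.1])
```

```bash
python3 -m jog '[{"dx":0,"dy":0,"dz":0,"wx":0,"wy":0,"wz":0,"grip":1},{"dx":0,"dy":0,"dz":0,"wx":0,"wy":0,"wz":0,"grip":1},{"dx":0,"dy":0,"dz":0,"wx":0,"wy":0,"wz":0,"grip":1},{"dx":0,"dy":0,"dz":0,"wx":0,"wy":0,"wz":0,"grip":1},{"dx":0,"dy":0,"dz":0,"wx":0,"wy":0,"wz":0,"grip":1}]'
python3 - <<'E'
from ed import *
im=sum(env.grab_frame("scene")[:,:,::-1].astype(float) for _ in range(3))/3;cv2.imwrite("pics/scene12.png",im.round().astype(np.uint8))
for f in("scene5","scene6","scene12"):
    g=cv2.cvtColor(cv2.imread(f"pics/{f}.png"),cv2.COLOR_BGR2GRAY)
    print(f,*[g[r,262:286].tolist() for r in(189,195,204,212,219)],sep="\n")
a=cv2.imread("pics/scene0.png").astype(int);b=cv2.imread("pics/scene12.png").astype(int)
for n,(x,y,w,h) in {"jar":(112,140,24,30),"dish":(324,198,30,22),"standR":(125,155,65,57),"driver":(155,230,55,50)}.items():print(n,abs(a-b)[y:y+h,x:x+w].mean().round(1))
E
```

```text
time_s: 24.2
ee_pos: [604.1, 187.0, 100.4]
ee_rot: [180.0, -0.1, 105.9]
force: [3.3, -12.4, 9.4]
gripper_width: 11.8
scene5
[63, 63, 63, 62, 65, 87, 92, 127, 122, 120, 122, 123, 120, 115, 112, 133, 205, 221, 221, 226, 116, 101, 106, 107]
[87, 89, 89, 89, 88, 87, 94, 106, 106, 107, 105, 105, 104, 104, 103, 104, 105, 108, 105, 75, 60, 58, 57, 58]
[90, 90, 90, 90, 88, 89, 105, 105, 104, 104, 104, 103, 102, 103, 102, 103, 103, 103, 127, 192, 194, 192, 188, 186]
[90, 90, 91, 90, 91, 101, 106, 104, 104, 103, 103, 102, 101, 102, 102, 102, 104, 105, 106, 132, 185, 186, 182, 183]
[101, 102, 102, 100, 96, 106, 104, 104, 103, 104, 104, 103, 102, 104, 103, 104, 103, 69, 87, 123, 196, 192, 188, 187]
scene6
[64, 64, 63, 63, 62, 63, 77, 91, 121, 122, 121, 122, 123, 119, 113, 111, 120, 135, 212, 216, 221, 111, 101, 105]
[88, 88, 90, 89, 88, 87, 89, 100, 106, 106, 106, 106, 106, 103, 103, 103, 104, 105, 106, 104, 71, 57, 57, 56]
[90, 89, 90, 90, 88, 87, 96, 105, 105, 105, 104, 104, 104, 103, 102, 103, 103, 102, 108, 165, 195, 194, 188, 186]
[89, 90, 91, 90, 90, 92, 105, 105, 103, 103, 103, 103, 102, 101, 102, 102, 102, 101, 97, 133, 185, 186, 182, 183]
[100, 100, 100, 99, 100, 108, 104, 103, 104, 103, 103, 102, 102, 103, 103, 104, 103, 73, 87, 122, 195, 192, 187, 187]
scene12
[64, 64, 64, 65, 64, 64, 63, 63, 64, 63, 62, 78, 122, 117, 112, 133, 204, 221, 222, 229, 118, 101, 106, 106]
[63, 63, 63, 62, 66, 90, 99, 107, 108, 104, 104, 106, 104, 104, 104, 104, 105, 107, 104, 73, 58, 57, 59, 57]
[89, 90, 89, 89, 87, 84, 105, 105, 105, 104, 104, 103, 103, 103, 103, 104, 103, 103, 126, 192, 194, 193, 188, 186]
[89, 91, 90, 88, 91, 101, 105, 104, 103, 103, 103, 103, 102, 102, 102, 103, 104, 107, 106, 133, 185, 186, 183, 183]
[102, 101, 101, 101, 100, 106, 104, 103, 103, 103, 104, 102, 102, 104, 103, 105, 103, 75, 88, 122, 196, 192, 188, 187]
jar 7.6
dish 4.3
standR 3.7
driver 17.8
```

Run:
```python
from workcell import env
print(env.job_done())
s=env.state();print(s["ee_pos"],s["ee_rot"],s["force"])
```

```text
the job is handed in; nothing more can be done
None
the job is handed in; nothing more can be done
```

The job is handed in at about 24 s. The square is still gripped and pressed into the corner of the left-hand dark stand, the one on the robot's left, whose post was leaning about 0.15 rad.

**First press failed:** The square was gripped high. It rotated forward in the pads and pushed the post about 0.025 rad past plumb.

**Recovery, beyond the literal steps:**
- I backed the square off, opened the gripper and regripped the square lower on its blade.
- I then carried it over the post and pushed the post back to a lean of 0.1 rad or more with the square's tail end.
- I redid the asked order from there: foot set flat clear of the post, then slid into the corner. The tool tilt was corrected during the slide.

**Last checks:**
- **Foot:** the tool height of 100.4 mm matched the flat-on-plate value, and the tool tilt was within 0.1°, so I take the foot as flat.
- **Corner:** the square stopped firmly, held with about 12 N forward and 9 N down, and did not drift over a 0.5 s hold. No gap showed at the base in the image.
- **Post:** image edges put it within about 0.01 rad of plumb. The blade-edge reading of 0.012 rad forward disagreed slightly with the tool tilt, but was about within that method's noise.
- **Other stand, jar and dish:** these looked unchanged by pixel difference.
- **Driver:** its area differed more (17.8 against 4 to 8 for the others). I put that down to the arm's shadow but did not verify it.
- **Final picture:** I could not view the finished corner because the picture limit was reached, so the last check rests on pixel numbers.

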